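# Lay down the layout's battery box and snap its cover shut

## Robot

A 6-joint arm with a two-finger parallel gripper is mounted at the origin on the work surface. World frame = base frame: x ahead of the robot, y to its left, z up, the work surface at z = 0. Lengths are in m, angles in rad, forces in N, time in s.
With the tool pointing down it reaches from about 0.275 to 0.825 m from the base axis. Payload 4.9 kg.
Tool frame: the origin (TCP) lies midway between the tips of the shut fingers; the grasp point (between the pads) lies 19 mm behind it (grip_point_offset is the distance from the TCP to the grasp point, in m); z points along the fingers, y is the line along which they close (so a half turn about z gives the same grasp; the last joint's range is limited). The gripper opens to 85 mm and grips with 20 to 120 N. Pads are 22 mm wide; open, the fingers measure 114 mm over their backs; the gripper's body (76 mm by 85 mm) begins 54 mm behind the grasp point. The pads swing forward as they close: fully open they stand 13 mm farther back than shut.
Start: joints at [-1.404, 0.326, -0.193, 1.052, 0, 1.437], TCP at [0.163, -0.525, 0.231] pointing down, gripper open.
Joint ranges: [-2.65, 2.65], [-0.97, 1.79], [-1.3, 1.35], [-1.93, 2.1], [-1.47, 1.37], [-3.14, 3.14]. Speed limits (rad/s): [2.57, 2.57, 3.14, 3.14, 3.14, 3.14].

## Interface

Orientations are given as a rotation vector (axis times angle).
In Python, from cell import * gives the robot as it stands. Calls block until the motion is done:
- movep(position, orientation): joint-space move of the TCP to a pose.
- move_l(position, velocity=0.15, rot=None, until_force=None): straight line of the TCP; rot=None keeps the orientation; velocity is the mean speed in m/s. With until_force (N) it stops when the force on the tool has changed by that much, and returns True; else False.
- set_joints(angles): joint-space move.
- let_go() and grab(newtons=None): open the fingers fully, or close them until they stop; newtons is the grip in N (None keeps the last).
- sleep(seconds).
- ik(position, orientation): joint angles nearest the present ones, or None.
- get_state(): the state.
- grab_frame(name): name is "scene" or "top" or "wrist"; returns a dict with "img" (480x640x3 uint8, red, green, blue), "fx", "fy", "cx", "cy" (pixels), "cam_to_world" (4x4, takes a point from camera to world coordinates); the wrist camera has in their place "T_tool_cam" (4x4, takes a point from camera to tool coordinates, whose origin is the TCP and whose axes are the flange's). Camera axes: x right, y down, z forward; pixel columns grow to the right and rows downward; lengths in m; the calibration is good to about 2 mm. A picture is of the moment at which its call begins: read the wrist's pose just before it. There is no depth.
A pose or a line that the arm cannot do raises MotionError and nothing moves.
- sign_off(): hands the job in; it is judged then, once.
Trained networks look in the newest picture that a camera, given by its name, has taken for a name from the list of things; names that differ only in an ending like _2 or _b are one class to them, and where a whole thing is asked for, a point or a joint stands for the part that bears it (a point fixed in the world has none). Each returns a list of dicts, best first, with "score" (0 to 1); they miss things now and then, are a little off and sometimes report something else, mostly with a low value. They report only what shows in the picture. A call takes as long as a camera call.
- spot_in(camera, name): "centre" ([column, row] in pixels, amid what is visible of it).
- silhouettes(camera, name): "mask" (480x640 bool, what is visible of it) and "centre" ([column, row] in pixels, amid what is visible of it).
- tip_of(camera, name): "centre" ([column, row] in pixels: a listed point, or the origin of a listed thing).
The state is a dict: "clock": time; "q": joint angles; "joint_velocities": joint speeds; "tau": joint torques, N m; "position": TCP position; "eef_rot": TCP orientation; "contact_force": force on the tool from outside, world axes, zero at the start; "wrist_torque": the same for the moment, N m; "finger_gap": opening from 0.0 (shut) to 1.0 (fully open); "grasp_force": force on a finger pad.
Only numpy, scipy, OpenCV 4.12 (cv2) and the standard library are available. Lean on these libraries where they do the work, as an engineer would, in place of code of your own. Each camera call takes 0.05 s, during which the arm holds its last target. There are 200 camera calls.

## Task

Clear the goods van off the cork pad and set it down gently, upright, in the plywood stock tray. Then tip the battery box over onto its back on the cork, cover up, by pushing high on its cover while its foot meets the edge of the cork (do not lift it), and press each of the five snap tabs round the cover until all are fully home. Leave the locomotive, the hut and the palms where they stand, and do not let the box hit the van.

Things in the scene. Friction and masses are not known exactly. Their poses are not given: they have to be found in the camera images.
- pad: the fixed flat pad of cork track bed, 180 mm (its x) by 150 mm (its y), 10 mm thick; origin at the centre of its underside, on the table (z = 0), so its top is at z = 10 mm. Its near edge, at its own x = -90 mm, is the step that stops the foot of the battery box
- tray: the fixed open plywood stock tray, 190 mm long (its x) by 92 mm wide (its y), 14 mm high, walls and floor 5 mm thick (inside 180 by 82 mm, floor 5 mm above the table); origin at the centre of its underside, on the table. It stands on either the left or the right of the pad
- van_center (a point): centre of the loose model goods van, a plain box body with a flat roof, 100 mm long (its x), 34 mm wide (its y), 48 mm high (its z, up); 0.1 to 0.17 kg, does not roll. The point is half-way up, 24 mm above the bottom. It starts standing crosswise on the pad, where the battery box will come to lie
- van: the same goods van, origin at the centre of its underside
- box_center (a point): centre of the loose battery box: plain grey plastic, 60 mm deep (its x), 100 wide (its y), 130 tall (its z, up at the start), 0.4 to 0.85 kg. It stands upright on the table on the robot's side of the pad, 6 to 16 mm from its near edge, its x axis about along the pad's x (away from the robot). Its cover with five snap tabs is the -x face, which faces the robot
- battery_box: the same box, origin at the centre of its foot. Pushed high on the cover towards +x with about 2 N, it tips about its foot at the pad's edge; past about 30 degrees it falls by itself onto its back on the pad, foot end near the pad's near edge. Lying, its x axis points down and the cover is 60 mm above the pad's top
- tab1 (a joint): travel of snap tab 1 into the box, in m: 0 fully out (9 mm proud of the cover), 0.007 pressed home and engaged (2 mm proud). It starts 0 to 1.5 mm in. It yields to about 6 N all along its travel, stays wherever it is left, and meets a hard stop when home
- tab1_face (a point): middle of the outer face of snap tab 1, which moves with it: a block 14 by 20 mm (20 along the box height), on the cover's left side (box +y), upper: box y = +37 mm, 96 mm from the foot. It is pressed square into the cover (box +x; straight down once the box lies on its back)
- tab2 (a joint): travel of snap tab 2 into the box, in m: 0 fully out (9 mm proud of the cover), 0.007 pressed home and engaged (2 mm proud). It starts 0 to 1.5 mm in. It yields to about 6 N all along its travel, stays wherever it is left, and meets a hard stop when home
- tab2_face (a point): middle of the outer face of snap tab 2, which moves with it: a block 14 by 20 mm (20 along the box height), on the cover's left side (box +y), lower: box y = +37 mm, 40 mm from the foot. It is pressed square into the cover (box +x; straight down once the box lies on its back)
- tab3 (a joint): travel of snap tab 3 into the box, in m: 0 fully out (9 mm proud of the cover), 0.007 pressed home and engaged (2 mm proud). It starts 0 to 1.5 mm in. It yields to about 6 N all along its travel, stays wherever it is left, and meets a hard stop when home
- tab3_face (a point): middle of the outer face of snap tab 3, which moves with it: a block 20 by 14 mm (14 along the box height), on the cover's foot end, middle: box y = 0, 18 mm from the foot. It is pressed square into the cover (box +x; straight down once the box lies on its back)
- tab4 (a joint): travel of snap tab 4 into the box, in m: 0 fully out (9 mm proud of the cover), 0.007 pressed home and engaged (2 mm proud). It starts 0 to 1.5 mm in. It yields to about 6 N all along its travel, stays wherever it is left, and meets a hard stop when home
- tab4_face (a point): middle of the outer face of snap tab 4, which moves with it: a block 14 by 20 mm (20 along the box height), on the cover's right side (box -y), lower: box y = -37 mm, 40 mm from the foot. It is pressed square into the cover (box +x; straight down once the box lies on its back)
- tab5 (a joint): travel of snap tab 5 into the box, in m: 0 fully out (9 mm proud of the cover), 0.007 pressed home and engaged (2 mm proud). It starts 0 to 1.5 mm in. It yields to about 6 N all along its travel, stays wherever it is left, and meets a hard stop when home
- tab5_face (a point): middle of the outer face of snap tab 5, which moves with it: a block 14 by 20 mm (20 along the box height), on the cover's right side (box -y), upper: box y = -37 mm, 96 mm from the foot. It is pressed square into the cover (box +x; straight down once the box lies on its back)
- palm_tall: bystander, loose: model palm tree 170 mm tall, crown about 90 mm across, foot 60 mm across; origin under its foot
- palm_short: bystander, loose: model palm tree 140 mm tall, crown about 90 mm across, foot 60 mm across; origin under its foot
- hut: bystander, loose: model brick hut, 68 by 78 mm, 68 mm high; origin under its centre
- loco: bystander, loose: grey model diesel locomotive 160 mm long (its x), 32 mm wide, 51 mm high, standing on a short piece of track 8 mm high on the side of the pad that has no tray; origin under its centre

How it is judged:
By the outcome, as a careful person would: the job done as asked, in the order asked, and still so for the second after the job is handed in, with the robot touching nothing.
It also fails if it takes over 67 s, if anything falls off the work surface, if the arm or the gripper's body presses on something with over 40 N, if the wrist force passes 120 N, or if a joint passes its speed limit or range.

## Working session

There is one attempt and no reset: what is moved stays moved. The work goes in short steps, each a Python script; the robot and the scene stay as the last script left them, time stands still between calls to the robot, and variables do not carry over. Pictures are saved under pics/ and viewed, at most 10 in all, crops included, and the job is handed in when it is done.

```bash
ls; mkdir -p pics
python3 - <<'E'
from cell import *
import cv2,numpy as np
s=get_state();print(s['clock'],s['position'],s['eef_rot'],s['finger_gap'])
ims=[]
for c in ['scene','top']:
    f=grab_frame(c);ims.append(f['img'])
    print(c,f['fx'],f['fy'],f['cx'],f['cy'],np.round(f['cam_to_world'],4).tolist())
    cv2.imwrite(f'pics/{c}0.png',f['img'][:,:,::-1])
    for n in ['pad','tray','van_center','van','battery_box','box_center','tab1_face','tab2_face','tab3_face','tab4_face','tab5_face','loco','hut','palm_tall','palm_short']:
        print(n,[(np.round(d['centre'],1).tolist(),round(d['score'],2)) for d in tip_of(c,n)[:2]])
print(np.round(grab_frame('wrist')['T_tool_cam'],4).tolist())
E
```

```text
pics
0.0 [ 0.16286335 -0.52468406  0.2304835 ] [-3.10435192e+00 -4.70429094e-01  7.52272431e-05] 1.0044121702988362
scene 474.19173204822846 474.19173204822846 314.0734535106506 237.3857107745531 [[-0.6749, 0.4598, -0.5771, 0.987], [0.7375, 0.3957, -0.5473, 0.464], [-0.0233, -0.795, -0.6061, 0.6093], [0.0, 0.0, 0.0, 1.0]]
pad [([296.2, 337.7], 0.68)]
tray [([447.0, 362.5], 0.69)]
van_center [([284.0, 309.7], 0.7)]
van [([286.4, 318.9], 0.73), ([203.8, 220.4], 0.53)]
battery_box [([337.8, 286.2], 0.81), ([343.5, 258.7], 0.65)]
box_center [([342.0, 257.5], 0.85)]
tab1_face []
tab2_face []
tab3_face [([297.8, 333.2], 0.37), ([342.2, 260.7], 0.33)]
tab4_face []
tab5_face []
loco [([204.5, 220.9], 0.65)]
hut [([165.8, 269.7], 0.79)]
palm_tall [([367.2, 424.5], 0.74), ([288.6, 320.4], 0.31)]
palm_short [([494.4, 293.4], 0.67)]
top 433.199798731748 433.199798731748 316.1536739365833 239.70410459507596 [[-0.0217, -0.9774, 0.2102, 0.3377], [-0.9998, 0.0202, -0.0095, 0.001], [0.0051, -0.2103, -0.9776, 0.9308], [0.0, 0.0, 0.0, 1.0]]
pad [([283.1, 207.1], 0.97), ([180.3, 254.5], 0.23)]
tray [([179.3, 254.7], 0.57), ([307.1, 271.2], 0.3)]
van_center [([292.8, 206.7], 0.92)]
van [([292.0, 205.4], 0.85)]
battery_box [([290.6, 263.4], 0.66)]
box_center [([287.4, 258.6], 0.64)]
tab1_face [([269.5, 277.2], 0.48)]
tab2_face [([271.3, 285.2], 0.51)]
tab3_face [([290.4, 281.6], 0.57)]
tab4_face [([310.5, 277.5], 0.41), ([308.8, 273.5], 0.31)]
tab5_face [([307.3, 273.5], 0.61), ([282.5, 209.2], 0.4)]
loco [([452.9, 240.0], 0.94), ([308.4, 272.7], 0.59)]
hut [([407.8, 177.6], 0.95), ([288.2, 281.8], 0.73)]
palm_tall [([280.8, 205.5], 0.72), ([197.3, 183.4], 0.7)]
palm_short [([188.4, 348.4], 0.76), ([280.8, 208.7], 0.44)]
[[0.0003, -0.9475, -0.3199, 0.0833], [1.0, 0.0004, -0.0002, 0.0005], [0.0003, -0.3199, 0.9475, -0.1417], [0.0, 0.0, 0.0, 1.0]]
```

View pics/scene0.png

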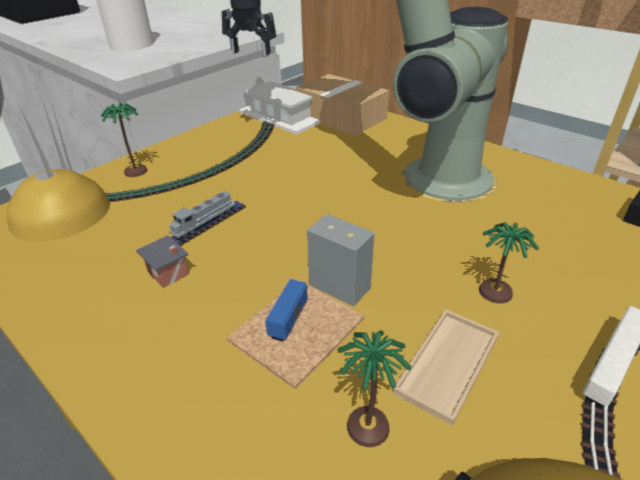

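View pics/top0.png

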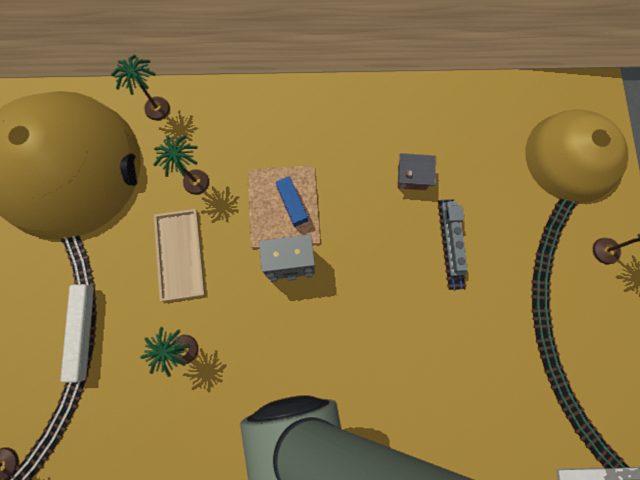

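The scene view shows the blue van on the pad (286,309), the grey box on the robot's side of the pad (340,260), and the tray on the robot's left (447,362). In the top view the van is at (292,201), the box at (287,258), and the tray at (180,255) between the tall palm's foot (196,182) and the short palm's foot (186,349).

```bash
cat > vis.py <<'E'
from cell import *
import cv2,numpy as np,itertools
from scipy.optimize import minimize
def proj(f,P):
    T=np.linalg.inv(f['cam_to_world']);p=P@T[:3,:3].T+T[:3,3]
    return np.c_[f['fx']*p[:,0]/p[:,2]+f['cx'],f['fy']*p[:,1]/p[:,2]+f['cy']]
def unproj(f,uv,z):
    M=np.array(f['cam_to_world']);d=M[:3,:3]@np.array([(uv[0]-f['cx'])/f['fx'],(uv[1]-f['cy'])/f['fy'],1])
    return M[:3,3]+d*(z-M[2,3])/d[2]
def corners(p,size,z0):
    c=np.array(list(itertools.product(*[(-a/2,a/2) for a in size[:2]],(z0,z0+size[2]))))
    R=np.array([[np.cos(p[2]),-np.sin(p[2])],[np.sin(p[2]),np.cos(p[2])]])
    return np.c_[c[:,:2]@R.T+p[:2],c[:,2]]
def render(f,P,k=4):
    h=cv2.convexHull(proj(f,P).astype(np.float32))
    m=np.zeros((480*k,640*k),np.uint8)
    cv2.fillConvexPoly(m,np.round(((h+.5)*k-.5)*16).astype(np.int32),1,shift=4)
    return cv2.resize(m.astype(np.float32),(640,480),interpolation=cv2.INTER_AREA)
def fit(views,size,z0,p0):
    # views: list of (frame, mask, ignore mask)
    def cost(p):
        s=0
        for f,m,ig in views:
            r=render(f,corners(p,size,z0));w=~ig
            s+=1-np.minimum(r,m)[w].sum()/np.maximum(r,m)[w].sum()
        return s/len(views)
    p0=np.array(p0,float)
    sx=np.vstack([p0]+[p0+d for d in ([.015,0,0],[0,.015,0],[0,0,.15])])
    r=minimize(cost,p0,method='Nelder-Mead',options=dict(initial_simplex=sx,xatol=1e-4,fatol=1e-5,maxiter=150))
    return r.x,r.fun
def mask(cam,n,near=None):
    d=silhouettes(cam,n)
    if near is not None: d=[e for e in d if np.hypot(*(np.array(e['centre'])-near))<40]
    return d[0]['mask'] if d else None
E
cat > a.py <<'E'
from vis import *
fr={c:grab_frame(c) for c in ('top','scene')}
near={'top':dict(van=(292,203),battery_box=(287,258),tray=(180,255),pad=(283,205),loco=(455,245)),'scene':dict(van=(287,308),battery_box=(340,260),tray=(447,363),pad=(296,337),loco=(208,215))}
M={c:{n:mask(c,n,q) for n,q in near[c].items()} for c in fr}
print({c:{n:None if m is None else int(m.sum()) for n,m in d.items()} for c,d in M.items()})
Z=np.zeros((480,640),bool)
for n,size,z0,zc in [('pad',(.18,.15,.01),0,.01),('van',(.1,.034,.048),.01,.04),('battery_box',(.06,.1,.13),0,.1),('tray',(.19,.092,.014),0,.01)]:
    uv=near['top'][n];P=unproj(fr['top'],uv,zc)
    yaw0={'van':.4}.get(n,0.)
    V=[]
    for c in fr:
        ig=Z.copy()
        for o in {'pad':('van','battery_box'),'van':('battery_box',)}.get(n,()):
            ig|=M[c][o]
        ig=cv2.dilate(ig.astype(np.uint8),np.ones((3,3)))>0 if ig.any() else ig
        V.append((fr[c],M[c][n].astype(np.float32),ig))
    for nm,vv in (('both',V),('top',V[:1]),('scene',V[1:])):
        print(n,nm,*[np.round(a,4) for a in fit(vv,size,z0,[P[0],P[1],yaw0])])
for n,uv in dict(tallfoot=(196,182),shortfoot=(186,349),hut=(417,170),loco1=(445,200),loco2=(456,288)).items(): print(n,unproj(fr['top'],uv,0.0).round(3))
for c in fr: print(c,np.abs(M[c]['van']).sum())
E
python3 a.py
```

```text
{'top': {'van': None, 'battery_box': 2178, 'tray': 3965, 'pad': 3937, 'loco': 1189}, 'scene': {'van': 1537, 'battery_box': 4838, 'tray': 6528, 'pad': None, 'loco': None}}Traceback (most recent call last):
  File "a.py", line 14, in <module>
    ig|=M[c][o]
numpy._core._exceptions._UFuncOutputCastingError: Cannot cast ufunc 'bitwise_or' output from dtype('O') to dtype('bool') with casting rule 'same_kind'
```

```bash
python3 - <<'E'
s=open('a.py').read()
s=s.replace("print({c:","""import sys
for c in fr:
    for n in near[c]:
        for k in range(3):
            if M[c][n] is None:
                grab_frame(c);M[c][n]=mask(c,n,near[c][n])
    b=fr[c]['img'].astype(int);bl=((b[...,2]>b[...,0]+40)&(b[...,2]>60)).astype(np.uint8)
    k,l,st,ce=cv2.connectedComponentsWithStats(bl)
    i=min(range(1,k),key=lambda i:np.hypot(*(ce[i]-near[c]['van']))+(st[i,4]<100)*1e3)
    print('blue',c,st[i],ce[i]);
    if M[c]['van'] is None: M[c]['van']=l==i
print({c:""",1)
s=s.replace("        V.append(","        if M[c][n] is not None: V.append(").replace("ig|=M[c][o]","ig|=M[c][o] if M[c][o] is not None else False")
s=s.replace("(('both',V),('top',V[:1]),('scene',V[1:]))","(('both',V),('top',V[:1]),('scene',V[1:])) if len(V)>1 else (('one',V),)")
open('a.py','w').write(s)
E
python3 a.py
```

```text
blue top [276 177  32  47 736] [291.33967391 200.19972826]
blue scene [ 266  279   41   60 1363] [285.70873074 309.13719736]
{'top': {'van': 811, 'battery_box': 2206, 'tray': 3911, 'pad': 4105, 'loco': 1368}, 'scene': {'van': 1624, 'battery_box': 4665, 'tray': 6608, 'pad': 6391, 'loco': 1607}}
pad both [0.6156 0.0646 0.0511] 0.0297
pad top [0.6158 0.0632 0.0493] 0.0187
pad scene [0.6157 0.0661 0.0537] 0.0165
van both [0.6152 0.0427 0.3909] 0.1086
van top [0.6162 0.0426 0.3848] 0.092
van scene [0.6137 0.0434 0.3942] 0.1108
battery_box both [0.4858 0.05   0.1012] 0.0558
battery_box top [0.4859 0.0494 0.0989] 0.0532
battery_box scene [0.4873 0.0516 0.0516] 0.0515
tray both [0.5109 0.2903 0.1291] 0.0343
tray top [0.5113 0.2889 0.1253] 0.0177
tray scene [0.5109 0.2915 0.1242] 0.0196
tallfoot [0.677 0.26  0.   ]
shortfoot [0.311 0.268 0.   ]
hut [ 0.696 -0.241  0.   ]
loco1 [ 0.623 -0.299  0.   ]
loco2 [ 0.425 -0.306  0.   ]
top 811
scene 1624
```

```bash
cat > h.py <<'E'
from cell import *
import numpy as np
from scipy.spatial.transform import Rotation as Ro
def rot(yaw,tilt=0.):
    """tool down, camera side (+x tool) along yaw; tilt>0 leans the fingers forward along yaw"""
    return (Ro.from_euler('z',yaw)*Ro.from_euler('y',-tilt)*Ro.from_matrix(np.diag([1.,-1,-1]))).as_rotvec()
def st(t=''):
    s=get_state();print(t,round(s['clock'],2),np.round(s['position'],4),'F',np.round(s['contact_force'],1),'gap',round(s['finger_gap'],3),'gf',np.round(s['grasp_force'],1),flush=True)
    return s
E
python3 - <<'E'
from h import *
from vis import unproj
f=grab_frame('top')
print('crowns',unproj(f,(177,155),.16).round(3),unproj(f,(165,350),.13).round(3))
van=np.array([.6152,.0427]);R=rot(.39)
tray=np.array([.511,.2903]);RT=rot(.127)
for p,r in (([*van,.019],R),([*tray,.014],RT),([.43,.05,.04],rot(.07,.8)),([.45,.05,.115],rot(.07,.8)),([.56,.05,.07],rot(.07)),([.64,.1,.07],rot(.07))):
    q=ik(p,r);print(None if q is None else np.round(q,2))
p=get_state()['position'];
move_l([p[0],p[1],.30],.2)
movep([*van,.24],R)
st('above')
move_l([*van,.019],.12)
grab(30);st('grip')
move_l([*van,.06],.06);st('lift')
move_l([*van,.24],.2);st('up')
E
```

```text
crowns [0.673 0.254 0.16 ] [0.314 0.268 0.13 ]
[-0.05  0.65 -0.25  0.66  0.    2.7 ]
[ 0.39  0.62 -0.34  0.61  0.   -2.88]
None
None
[-0.04  0.51 -0.37  0.7   0.    3.03]
[ 0.04  0.64 -0.12  0.81  0.    3.11]
above 6.27 [0.6153 0.0417 0.2401] F [ 0.8  0.5 -1. ] gap 0.999 gf 0.0
grip 8.78 [0.6154 0.0428 0.0192] F [-0.4  0.5  1.5] gap 0.394 gf 30.9
lift 9.61 [0.615  0.0427 0.0598] F [ 0.1  0.1 -2.2] gap 0.397 gf 30.6
up 10.66 [0.6144 0.0427 0.2386] F [-0.4  0.1 -2.6] gap 0.394 gf 30.6
```

Run:
```python
from h import *
tray=np.array([.511,.2903]);RT=rot(.127+np.pi)
movep([*tray,.24],RT);st('over')
move_l([*tray,.035],.15)
print(move_l([*tray,.010],.02,until_force=2.5));s=st('down')
let_go();st('open')
move_l([*tray,.24],.2)
for t in (.3,.4,.5,.6,.7):
    print(t,[ik([x,.05,z],rot(.07,t)) is not None for x,z in ((.40,.15),(.40,.035),(.44,.035),(.46,.035),(.42,.115),(.54,.115))])
import cv2
sleep(.2)
f=grab_frame('scene');g=grab_frame('top')
cv2.imwrite('pics/placed.png',np.hstack([f['img'][230:450,230:520],g['img'][130:350,120:350]])[:,:,::-1])
```

```text
over 12.75 [0.5111 0.2901 0.2398] F [ 0.1 -0.2 -1.5] gap 0.393 gf 30.5
True
down 15.22 [0.5108 0.2902 0.0142] F [-0.4 -0.4  4.7] gap 0.393 gf 31.2
open 15.78 [0.5098 0.2898 0.0132] F [ 0.1 -0.1  0.7] gap 0.996 gf 0.0
0.3 [True, True, True, True, True, True]
0.4 [True, True, True, True, True, True]
0.5 [True, False, True, True, True, True]
0.6 [True, False, False, True, True, True]
0.7 [False, False, False, False, False, True]
```

View pics/placed.png

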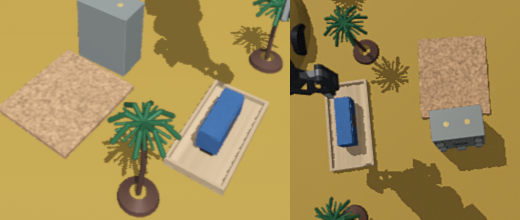

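The van stands upright inside the tray (left view ~(218,120), right view ~(346,122)). The box has not moved.

```bash
cat > fitbox.py <<'E'
from vis import *
def boxpad(near={'top':dict(battery_box=(287,258),pad=(283,205)),'scene':dict(battery_box=(340,260),pad=(296,337))},names=('battery_box','pad')):
    V={n:[] for n in names}
    for c in near:
        f=grab_frame(c);M={}
        for n in ('battery_box',)+tuple(names):
            if n in M: continue
            M[n]=mask(c,n,near[c][n])
            for k in range(2):
                if M[n] is None: grab_frame(c);M[n]=mask(c,n,near[c][n])
        for n in names:
            ig=np.zeros((480,640),bool)
            if n=='pad' and M['battery_box'] is not None: ig=cv2.dilate(M['battery_box'].astype(np.uint8),np.ones((5,5)))>0
            if M[n] is not None: V[n].append((f,M[n].astype(np.float32),ig))
    out={}
    for n in names:
        size,p0=((.18,.15,.01),[.6156,.0646,.05]) if n=='pad' else ((.06,.1,.13),[.487,.051,.06])
        out[n]=fit(V[n],size,0,p0);print(n,len(V[n]),out[n][0].round(4),round(out[n][1],3))
        if len(V[n])>1:
            for v in V[n]: print('   single',fit([v],size,0,p0)[0].round(4))
    return out
E
python3 - <<'E'
from h import *
from fitbox import boxpad
boxpad()
th=.075;d=np.array([np.cos(th),np.sin(th)]);c=np.array([.486,.0505]);R=rot(th,.5)
P=lambda s,z:[*(c+d*s),z]   # s: along x from box centre
grab(30)
print([ik(P(*a),R) is not None for a in ((-.075,.2),(-.065,.036),(-.02,.036))])
movep(P(-.075,.25),R);st()
move_l(P(-.075,.06),.2);move_l(P(-.063,.036),.1);st('low')
print(move_l(P(-.023,.036),.02,until_force=6));st('pushed')
E
```

```text
battery_box 2 [0.486  0.0499 0.0905] 0.05
   single [0.4865 0.0492 0.1026]
   single [0.4862 0.0511 0.0572]
pad 2 [0.6151 0.0653 0.0529] 0.034
   single [0.614  0.0635 0.0575]
   single [0.6153 0.0663 0.0457]
[True, True, True]
 20.72 [0.4115 0.0449 0.2503] F [-1.1 -0.1  0.6] gap -0.0 gf 0.0
low 22.23 [0.4232 0.0458 0.0363] F [-0.8  1.1  0.1] gap -0.003 gf 0.0
True
pushed 23.76 [0.4557 0.0489 0.0351] F [-0.1 -0.1 -0.4] gap 0.004 gf 0.0
```

Run:
```python
from h import *
from fitbox import boxpad
p=get_state()['position'];th=.07;d=np.array([np.cos(th),np.sin(th),0])
move_l(p-.02*d,.1)
boxpad(names=('battery_box',))
import cv2
f=grab_frame('scene');g=grab_frame('wrist')
cv2.imwrite('pics/pushed.png',np.hstack([f['img'][200:400,220:420],cv2.resize(g['img'],None,fx=.5,fy=.5)[:200]])[:,:,::-1])
```

```text
battery_box 2 [0.4942 0.0508 0.0755] 0.055
   single [0.4944 0.0505 0.0793]
   single [ 0.4928  0.05   -0.0367]
```

View pics/pushed.png

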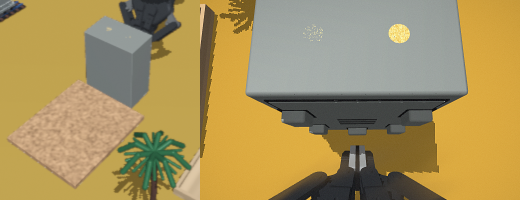

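The box now has its foot against the pad edge. In the wrist view the cover faces the gripper, its tabs spread evenly either side of the fingers.

Run:
```python
from h import *
import cv2
p=get_state()['position'];th=.065;d=np.array([np.cos(th),np.sin(th)]);c=np.array([.4945,.0505]);R=rot(th,.5)
P=lambda s,z:[*(c+d*s),z]
move_l(P(-.066,.112),.15,rot=R);st('high')
print(move_l(P(.010,.112),.04,until_force=15));st('A')
print(move_l(P(.038,.112),.04,until_force=15));st('B')
sleep(.7)
move_l(P(.02,.2),.2);movep([.35,.05,.30],rot(th));st('C')
f=grab_frame('scene');g=grab_frame('top')
cv2.imwrite('pics/tipped.png',np.hstack([f['img'][200:440,200:440],g['img'][130:370,180:420]])[:,:,::-1])
for n in ['battery_box','box_center']+[f'tab{i}_face' for i in range(1,6)]:
    for cm in('top','scene'):print(n,cm,[(np.round(e['centre'],1).tolist(),round(e['score'],2)) for e in tip_of(cm,n)[:2]])
```

```text
high 25.07 [0.4287 0.0462 0.1119] F [-0.6  0.9  0.5] gap 0.001 gf 0.0
False
A 27.12 [0.5043 0.0511 0.112 ] F [-0.2 -0.1  0.2] gap 0.004 gf 0.2
False
B 27.97 [0.5321 0.053  0.1117] F [ 0.5  0.3 -0.9] gap 0.001 gf 0.0
C 30.15 [0.3501 0.05   0.2985] F [-0.   0.6 -0.5] gap 0.003 gf 0.0
battery_box top []
battery_box scene []
box_center top []
box_center scene [([446.4, 363.7], 0.32)]
tab1_face top [([263.2, 208.3], 0.64)]
tab1_face scene [([318.8, 296.2], 0.68), ([451.1, 351.9], 0.53)]
tab2_face top []
tab2_face scene [([340.5, 278.2], 0.68)]
tab3_face top []
tab3_face scene [([331.3, 263.2], 0.63)]
tab4_face top []
tab4_face scene [([308.2, 261.8], 0.48)]
tab5_face top [([448.7, 237.3], 0.42)]
tab5_face scene [([283.7, 277.0], 0.51)]
```

View pics/tipped.png

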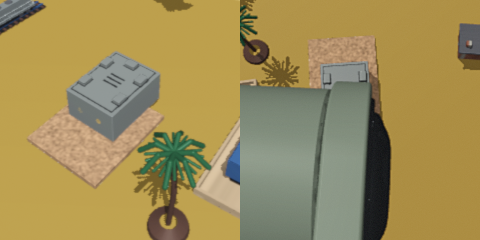

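The box lies flat on the cork, cover up, with five tabs visible in the left crop around (113,80).

```bash
cat > lie.py <<'E'
from vis import *
T={1:(.096,.037),2:(.040,.037),3:(.018,0),4:(.040,-.037),5:(.096,-.037)}  # along pad x from foot, y
def lie():
    obs=[];V=[]
    for c,q in (('top',(285,215)),('scene',(313,275))):
        f=grab_frame(c)
        for i in T:
            for e in tip_of(c,f'tab{i}_face')[:1]:
                w=unproj(f,e['centre'],.0775);obs.append((i,w[:2]));print(c,i,w[:2].round(4),round(e['score'],2))
        m=mask(c,'battery_box',q)
        if m is not None: V.append((f,m.astype(np.float32),np.zeros((480,640),bool)))
    def model(p,i):
        a,b=T[i];a-=.065;return np.array([p[0]+a*np.cos(p[2])-b*np.sin(p[2]),p[1]+a*np.sin(p[2])+b*np.cos(p[2])])
    from scipy.optimize import least_squares
    r=least_squares(lambda p:np.concatenate([model(p,i)-w for i,w in obs])/.003,[.592,.058,.05],loss='soft_l1')
    print('tabs',r.x.round(4),(np.abs(r.fun)*3).round(1))
    for vv in ([V] if len(V)<2 else [V,V[:1],V[1:]]):
        if vv: print('sil',len(vv),*[np.round(a,4) for a in fit(vv,(.13,.1,.064),.01,r.x)])
    return r.x,model
E
python3 - <<'E'
from h import *
from lie import lie
import cv2
q=get_state()['q'];q[0]-=.8;set_joints(q)
lie()
f=grab_frame('top');cv2.imwrite('pics/topl.png',cv2.resize(f['img'][150:270,220:360],None,fx=4,fy=4,interpolation=2)[:,:,::-1])
st()
E
```

```text
top 1 [ 0.6467 -0.207 ] 0.7
top 2 [0.5314 0.0882] 0.62
top 3 [0.5137 0.0573] 0.65
top 4 [0.5407 0.0152] 0.57
top 5 [0.5985 0.025 ] 0.49
scene 1 [0.5893 0.0936] 0.62
scene 3 [0.515  0.0625] 0.47
scene 4 [0.5466 0.0207] 0.52
scene 5 [0.7155 0.2906] 0.73
tabs [0.5637 0.0582 0.0928] [ 55.6 304.9   3.9   4.5   3.2   3.4   1.5   3.8   0.5   0.7   1.7   4.3
   1.9   8.7   4.4   1.7 117.6 266.4]
sil 2 [0.5606 0.0551 0.0565] 0.0569
sil 1 [0.5612 0.0539 0.0487] 0.0277
sil 1 [0.5607 0.0577 0.0834] 0.0687
 32.77 [ 0.2797 -0.2163  0.3   ] F [ 0.5 -0.4 -1.2] gap 0.003 gf 0.0
```

View pics/topl.png

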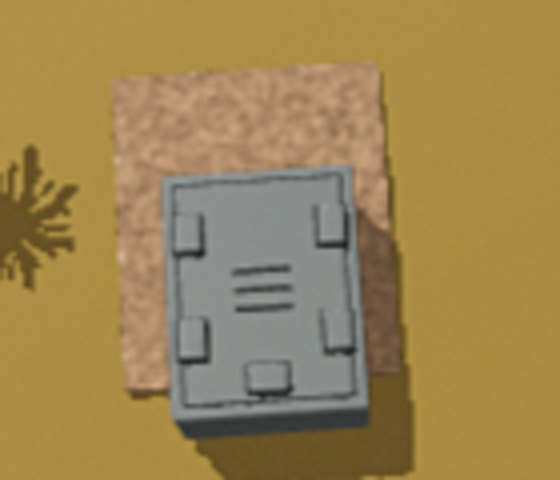

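The box is cover up and flat, but its foot end overhangs the pad edge by about 30 mm. I'll slide it further onto the cork before pressing, so pressing tab 3 doesn't rock it.

Run:
```python
from h import *
from lie import lie
th=.055;d=np.array([np.cos(th),np.sin(th)]);c=np.array([.5608,.0552]);R=rot(th)
P=lambda s,z:[*(c+d*s),z]
q=get_state()['q']
movep(P(-.105,.13),R);move_l(P(-.10,.036),.2)
print(move_l(P(-.050,.036),.03,until_force=20));st('pushed')
move_l(P(-.075,.036),.15);move_l(P(-.09,.15),.25)
set_joints(q)
lie();st()
```

```text
False
pushed 36.56 [0.5109 0.0524 0.0361] F [-1.2 -0.3 -0.9] gap 0.0 gf 0.7
top 1 [0.6128 0.0965] 0.52
top 2 [0.5597 0.087 ] 0.39
top 3 [0.6111 0.0984] 0.52
top 4 [0.5621 0.0167] 0.64
top 5 [0.6265 0.0171] 0.55
scene 1 [0.6143 0.1006] 0.46
scene 2 [0.563  0.0912] 0.61
scene 3 [0.5432 0.053 ] 0.59
scene 4 [0.5725 0.025 ] 0.52
scene 5 [0.627  0.0241] 0.6
tabs [0.5903 0.0577 0.1177] [ 4.   1.5  1.4  4.4 67.4 46.2  7.8  1.3  1.   7.4  2.5  2.6  1.9  0.3
  0.5  0.8  2.6  7.   1.6  0.4]
sil 2 [0.5864 0.0569 0.0552] 0.06
sil 1 [0.5871 0.056  0.05  ] 0.0385
sil 1 [0.5867 0.0588 0.074 ] 0.0673
 39.53 [ 0.2798 -0.2163  0.3001] F [-0.5 -0.7  0.1] gap 0.002 gf 0.0
```

```bash
cat > press.py <<'E'
from h import *
from lie import T
def press(order,pose=(.587,.0565,.055)):
    c,s=np.cos(pose[2]),np.sin(pose[2]);R=rot(pose[2])
    first=True
    for i in order:
        a,b=T[i];a-=.065;xy=[pose[0]+a*c-b*s,pose[1]+a*s+b*c]
        if first: movep([*xy,.13],R);first=False
        move_l([*xy,.088],.15)
        hit=move_l([*xy,.066],.02,until_force=13);st(f'tab{i} {hit}')
        move_l([*xy,.088],.15)
if __name__=='__main__':
    q=get_state()['q'];press([3,2,1,5,4]);
    p=get_state()['position'];move_l([p[0],p[1],.2],.25);set_joints(q)
    import cv2
    f=grab_frame('top');g=grab_frame('scene')
    cv2.imwrite('pics/end.png',np.hstack([cv2.resize(g['img'][220:320,250:370],None,fx=4,fy=4,interpolation=2),cv2.resize(f['img'][150:250,230:310],None,fx=4,fy=4,interpolation=2)])[:,:,::-1]);st()
E
python3 press.py
```

```text
tab3 True 42.3 [0.5402 0.054  0.072 ] F [-2.1  0.6  7. ] gap 0.0 gf 3.5
tab2 True 43.8 [0.56   0.0918 0.072 ] F [-1.  -0.5  7. ] gap -0.002 gf 3.3
tab1 True 45.39 [0.6159 0.0952 0.0721] F [-0.9 -1.   5.3] gap -0.001 gf 3.0
tab5 True 47.1 [0.62   0.0215 0.072 ] F [-0.3  0.1  6.8] gap 0.002 gf 3.0
tab4 True 48.69 [0.5643 0.0182 0.072 ] F [-2.2 -0.1  7.4] gap -0.001 gf 3.2
 51.08 [ 0.2803 -0.2161  0.2997] F [-0.2  0.5  0.4] gap 0.003 gf 0.0
```

View pics/end.png

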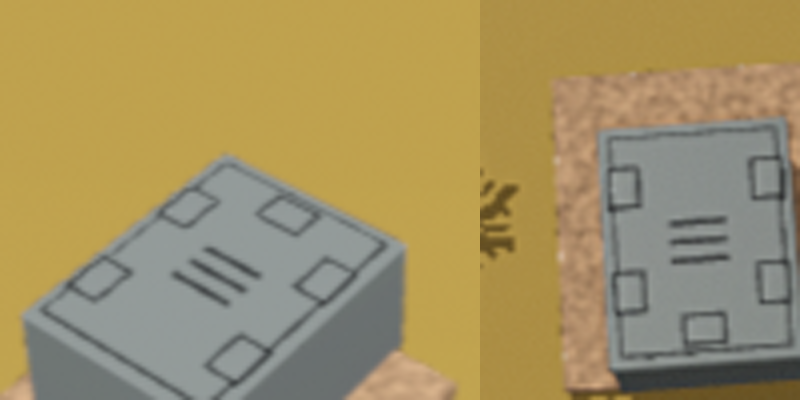

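All five tabs look flush in both views, and each press met its hard stop at z = 72 mm, which is the home height.

```bash
python3 -c "
from cell import *
print(sign_off())"
```

```text
the job is handed in; nothing more can be done
None
```

I handed the job in at about 51 s: the van stands upright in the tray, the box lies on its back on the cork cover up, and all five tabs are pressed home; the box first landed overhanging the pad edge by about 30 mm, so I pushed it along (without lifting) to within about 3 mm of the edge.

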